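Put the dining table's candles and lanterns away on the display shelf

TASK

Clear away the table lights: stand all the pillar candles side by side in one straight row along the middle of the shelf's upper step, and lift every glass lantern up and off its hook and stand them side by side in one straight row along the middle of the lower step, squared up with the shelf. Leave gaps of no more than about two fingers (25 mm) between neighbours, keep everything upright, set the lanterns down without dropping them, and leave the candlesticks and other tableware where they are.

Things in the scene. Friction and masses are not known exactly. Their poses are not given: they have to be found in the camera images.
- shelf: Fixed oak shelf of two open steps, 220 deep (x), 340 wide (y) mm; place and yaw vary. Origin: at table height below the front edge of the upper step, mid width; x points from lower (front) to upper step, y along the rows, z up. Upper step: surface 100 mm above the table, x 0 to +130, middle line x = +65. Lower step: surface 20 mm up, x -90 to 0, middle line x = -45. Both span y -170 to +170
- upper_tier (a point): Centre of the upper step's surface
- lower_tier (a point): Centre of the lower step's surface
- stand: Fixed dark hook stand, 260 mm wide, bar top 180 mm up. Origin: at table height under the bar's front face, mid width; y along the bar, z up. Three level brass hooks, 8 mm thick, at y = -90, 0, +90 mm, upper side 170 mm up, stick out 76 mm towards -x; each ends in a tip turned up 12 mm. Bar and posts lie at x 0 to +18, a 12 mm high foot at x -20 to +80
- hook0 (a point): Point on the upper side of a hook at y = -90 mm of the stand, 36 mm out from the bar, where a lantern's loop hangs
- hook1 (a point): Point on the upper side of a hook at y = 0 mm of the stand, 36 mm out from the bar, where a lantern's loop hangs
- hook2 (a point): Point on the upper side of a hook at y = 90 mm of the stand, 36 mm out from the bar, where a lantern's loop hangs
- candle_yellow: Loose yellow wax pillar candle on a 12 mm aluminium foot, one upright cylinder, diameter 62 mm, height 80 mm in all, about 0.36 kg, heavy at the foot. Origin: centre of its underside, z up along its axis. It may be absent
- candle_ivory: Loose ivory wax pillar candle on a 12 mm aluminium foot, one upright cylinder, diameter 62 mm, height 75 mm in all, about 0.36 kg, heavy at the foot. Origin: centre of its underside, z up along its axis. It may be absent
- candle_red: Loose red wax pillar candle on a 12 mm aluminium foot, one upright cylinder, diameter 62 mm, height 65 mm in all, about 0.36 kg, heavy at the foot. Origin: centre of its underside, z up along its axis. It may be absent
- candle_blue: Loose blue wax pillar candle on a 12 mm aluminium foot, one upright cylinder, diameter 62 mm, height 70 mm in all, about 0.36 kg, heavy at the foot. Origin: centre of its underside, z up along its axis. It may be absent
- lantern_black: Small glass lantern, black frame, 0.28 kg; may be absent. Origin: underside centre, z up. Body 58 x 58 mm, 80 high; above it a loop (opening 34 wide in y, 80 to 116 mm up, open along x); on top a wooden grip 20 x 20 mm, 124 to 172 mm up. At the start it hangs from a hook through the loop, axes as the stand's; it can rise 28 mm before the roof meets the hook, and must rise over 12 to pass the tip
- lantern_brass: Small glass lantern, brass frame, 0.28 kg; may be absent. Origin: underside centre, z up. Body 58 x 58 mm, 80 high; above it a loop (opening 34 wide in y, 80 to 116 mm up, open along x); on top a wooden grip 20 x 20 mm, 124 to 172 mm up. At the start it hangs from a hook through the loop, axes as the stand's; it can rise 28 mm before the roof meets the hook, and must rise over 12 to pass the tip
- lantern_green: Small glass lantern, green frame, 0.28 kg; may be absent. Origin: underside centre, z up. Body 58 x 58 mm, 80 high; above it a loop (opening 34 wide in y, 80 to 116 mm up, open along x); on top a wooden grip 20 x 20 mm, 124 to 172 mm up. At the start it hangs from a hook through the loop, axes as the stand's; it can rise 28 mm before the roof meets the hook, and must rise over 12 to pass the tip
- candlestick_lit: Aluminium candlestick with a thin yellow candle in it, base diameter 100 mm, 230 mm tall in all, leave alone. Origin: underside centre
- candlestick_empty: Aluminium candlestick without a candle, base diameter 100 mm, 110 mm tall, leave alone. Origin: underside centre
- matchbook: Open cream matchbook, 50 x 45 mm, 42 mm tall, leave alone. Origin: underside centre
- napkin_ring: Pale wooden napkin ring standing on the table, diameter 44 mm, 34 mm tall, leave alone. Origin: underside centre
- pepper_mill: Wooden pepper mill, diameter 54 mm, 145 mm tall, leave alone. Origin: underside centre
- fruit_bowl: Blue ceramic bowl, diameter 130 mm, 60 mm tall, leave alone. Origin: underside centre

How it is judged:
By the outcome, as a careful person would: the job done as asked, in the order asked, and still so for the second after the job is handed in, with the robot touching nothing.
Of candle_yellow, candle_ivory, candle_red, candle_blue only 3 to 4 are there at a start; the rules pass over those that are not, and their reading is None.
Of lantern_black, lantern_brass, lantern_green only 2 to 3 are there at a start; the rules pass over those that are not, and their reading is None.
At some moment in a run one of candle_yellow, candle_ivory, candle_red, candle_blue may be knocked a few centimetres aside while the robot is not near it.
It also fails if it takes over 210 s, if anything falls off the work surface, if the arm or the gripper's body presses on something with over 40 N, if the wrist force passes 120 N, or if a joint passes its speed limit or range.

ROBOT

A 6-joint arm with a two-finger parallel gripper is mounted at the origin on the work surface. World frame = base frame: x ahead of the robot, y to its left, z up, the work surface at z = 0. Lengths are in m, angles in degrees, forces in N, time in s.
With the tool pointing down it reaches from about 0.3 to 0.75 m from the base axis. Payload 8.5 kg.
Tool frame: the origin (TCP) lies midway between the tips of the shut fingers; the grasp point (between the pads) lies 19 mm behind it; z points along the fingers, y is the line along which they close (so a half turn about z gives the same grasp; the last joint's range is limited). The gripper opens to 85 mm and grips with 20 to 120 N. Pads are 22 mm wide; open, the fingers measure 114 mm over their backs; the gripper's body (76 mm by 85 mm) begins 54 mm behind the grasp point. The pads swing forward as they close: fully open they stand 13 mm farther back than shut.
Start: joints at [-80.804, 21.807, 74.336, -0, 83.858, -12.336], TCP at [0.202, -0.512, 0.231] pointing down, gripper open.
Joint ranges: [-178.18, 178.18], [-50.72, 133.34], [12.68, 142.11], [-81.47, 261.47], [9.98, 163.14], [-165.26, 165.26]. Speed limits (degrees/s): [136.94, 136.94, 180, 180, 180, 180].

INTERFACE

Orientations are given as a 3x3 rotation matrix whose columns are the frame's x, y, z axes.
In Python, from rig import env gives the robot as it stands. The module is installed in compiled form; this text tells all that it offers.
- The arm moves only by the tool jog_arm, never from a script. Its argument "targets" is a list of rows, each a list of 6 numbers: the shift along the tool's x, y, z in cm, then the turn, a rotation vector about the tool's x, y, z in degrees. A call has 1 to 8 rows; each row is the pose to reach, as a shift and turn from the pose commanded when the call began, along the tool's axes at that moment; what a row does not reach only later rows make up. A row lasts 1/12 s, in which the tool goes at most 41.7 mm and 7.16 degrees, less where a joint would pass 70% of its speed; a pose out of reach is approached as far as the arm can. A call with a gripper value outside its range is refused whole. "hand" is the opening, from 0 (shut) to 1 (fully open), set as the call begins (left out, the last holds). The fingers move at their own pace and stop on an object; "newtons" is the grip in N (left out, the last holds). Time passes only in rows, so rows that repeat a pose let the fingers close. It gives the time, the measured TCP pose, the force, the opening and the grip force at its end, in the units of the state.
- env.observe(): the state, without advancing time (a new reading comes with each control period).
- env.get_image(name): name is "scene" or "top" or "wrist"; returns a dict with "frame" (420x560x3 uint8, red, green, blue), "depth" (420x560 float32, m along the optical axis (not along the pixel's ray), 0 where there is no reading), "fovy" (degrees; the focal length in pixels is half the picture's height over the tangent of half this angle, whatever the lens; pixels are square), "cx", "cy" (the principal point, pixels), "k1" (the pictures are not rectified: a ray, as slopes to the right and down, at radius r is drawn at 1 + k1 r^2 times it, then the intrinsics apply), "cam_to_world" (4x4, takes a point from camera to world coordinates). Camera axes: x right, y down, z forward; pixel columns grow to the right and rows downward; lengths in m; the calibration is good to about 2 mm. A picture is of the moment at which its call begins.
- env.close_job(): hands the job in; it is judged then, once.
Trained networks look in the newest picture that a camera, given by its name, has taken for a name from the list of things; names that differ only in an ending like _2 or _b are one class to them, and where a whole thing is asked for, a point or a joint stands for the part that bears it (a point fixed in the world has none). Each returns a list of dicts, best first, with "score" (0 to 1); they miss things now and then, are a little off and sometimes report something else, mostly with a low value. They report only what shows in the picture. A call takes as long as a camera call.
- env.regions_of(camera, target): "pixels" (420x560 bool, what is visible of it) and "point" ([row, column] in pixels, amid what is visible of it).
The state is a dict: "time_s": time; "q": joint angles; "qvel": joint speeds; "joint_efforts": joint torques, N m; "position": TCP position; "tool_rot": TCP orientation; "ft_force": force on the tool from outside, world axes, zero at the start; "wrist_torque": the same for the moment, N m; "grip_width": finger opening in m; "gripper_force": force on a finger pad.
Only numpy, scipy, OpenCV 4.12 (cv2) and the standard library are available. Lean on these libraries where they do the work, as an engineer would, in place of code of your own. Each camera call takes 0.05 s, during which the arm holds its last target. There are 200 camera calls.

## Working session

There is one attempt and no reset: what is moved stays moved. The work goes in short steps, Python scripts to look and compute and a tool call to move; the robot and the scene stay as the last step left them, time stands still between calls to the robot, and variables do not carry over. Pictures are saved under pics/ and viewed, at most 14 in all, crops included, and the job is handed in when it is done.

Besides the shell and the picture viewer there is one more tool, called after "Emit:" in YAML: its name, and indented under it one key for each argument. jog_arm: Moves the arm, as the interface text tells. Its arguments: {"type":"object","properties":{"targets":{"type":"array","items":{"type":"array","items":{"type":"number"}}},"hand":{"type":"number"},"newtons":{"type":"number"}},"required":["targets"]}

```bash
mkdir -p pics
cat > h.py <<'E'
import numpy as np, cv2
from rig import env
def K(im):
    f=im["frame"].shape[0]/2/np.tan(np.radians(im["fovy"])/2)
    return np.array([[f,0,im["cx"]],[0,f,im["cy"]],[0,0,1.]])
def pts(im,mask):
    """world points of masked pixels"""
    r,c=np.nonzero(mask&(im["depth"]>0))
    k1=im["k1"]; k=K(im)
    d=np.stack([(c-k[0,2])/k[0,0],(r-k[1,2])/k[1,1]],1)
    u=d.copy()
    for _ in range(15): u=d/(1+k1*(u**2).sum(1,keepdims=True))
    z=im["depth"][r,c]
    p=np.column_stack([u*z[:,None],z,np.ones(len(z))])
    return (p@np.array(im["cam_to_world"]).T)[:,:3]
def save(im,n): cv2.imwrite(f"pics/{n}.png",im["frame"][:,:,::-1])
E
python3 - <<'E'
from h import *
np.set_printoptions(precision=3,suppress=True)
for cam in ["top","scene"]:
    im=env.get_image(cam); save(im,cam+"0")
    for n in ["shelf","stand","candle_yellow","candle_ivory","candle_red","candle_blue","lantern_black","lantern_brass","lantern_green","candlestick_lit","candlestick_empty","matchbook","napkin_ring","pepper_mill","fruit_bowl"]:
        for R in env.regions_of(cam,n)[:2]:
            if R["score"]<.3: continue
            p=pts(im,R["pixels"])
            if len(p)<5: continue
            print(cam,n,round(R["score"],2),R["point"],len(p),np.median(p,0),np.percentile(p,3,0),np.percentile(p,97,0))
s=env.observe();print(s["time_s"],s["tool_rot"],s["position"])
E
```

```text
top shelf 0.86 [169.5, 288.8] 8027 [ 0.624 -0.053  0.095] [ 0.528 -0.212  0.013] [0.736 0.109 0.105]
top stand 0.75 [192.8, 155.1] 1923 [0.539 0.353 0.019] [0.475 0.218 0.004] [0.624 0.461 0.185]
top candle_yellow 0.7 [234.8, 331.0] 310 [ 0.416 -0.191  0.079] [ 0.393 -0.22   0.048] [ 0.441 -0.165  0.086]
top candle_red 0.76 [191.0, 398.1] 371 [ 0.567 -0.395  0.062] [ 0.544 -0.425  0.011] [ 0.598 -0.37   0.07 ]
top candle_blue 0.57 [232.9, 371.8] 318 [ 0.421 -0.316  0.069] [ 0.396 -0.345  0.028] [ 0.446 -0.291  0.076]
top lantern_black 0.86 [207.5, 164.6] 473 [0.485 0.313 0.133] [0.459 0.29  0.056] [0.524 0.339 0.227]
top lantern_black 0.69 [168.4, 289.6] 8006 [ 0.623 -0.05   0.095] [ 0.528 -0.212  0.014] [0.736 0.109 0.105]
top lantern_brass 0.42 [146.8, 391.5] 805 [ 0.706 -0.378  0.037] [ 0.671 -0.423  0.016] [ 0.755 -0.34   0.229]
top lantern_green 0.89 [194.0, 193.1] 476 [0.515 0.229 0.133] [0.49  0.204 0.059] [0.552 0.262 0.227]
top candlestick_lit 0.95 [146.7, 391.5] 798 [ 0.707 -0.377  0.037] [ 0.671 -0.423  0.016] [ 0.753 -0.34   0.229]
top candlestick_lit 0.52 [194.0, 192.3] 
[... 2046 characters left out ...]
-0.306  0.037] [ 0.23  -0.346  0.001] [ 0.319 -0.257  0.112]
scene candlestick_empty 0.63 [262.1, 314.7] 11278 [ 0.657 -0.086  0.099] [ 0.532 -0.221  0.016] [0.741 0.101 0.103]
scene matchbook 0.74 [222.8, 228.1] 277 [ 0.377 -0.078  0.007] [ 0.351 -0.1    0.003] [ 0.407 -0.055  0.04 ]
scene napkin_ring 0.59 [349.3, 167.8] 275 [ 0.488 -0.429  0.023] [ 0.461 -0.449  0.001] [ 0.503 -0.411  0.036]
scene pepper_mill 0.72 [198.2, 411.0] 719 [0.754 0.217 0.076] [0.732 0.207 0.007] [0.773 0.238 0.142]
scene fruit_bowl 0.91 [161.7, 412.5] 1190 [0.694 0.391 0.034] [0.644 0.304 0.005] [0.754 0.422 0.062]
1.6 [[ 0.93   0.367  0.   ]
 [ 0.367 -0.93  -0.   ]
 [-0.     0.    -1.   ]] [ 0.202 -0.512  0.231]
```

View pics/top0.png

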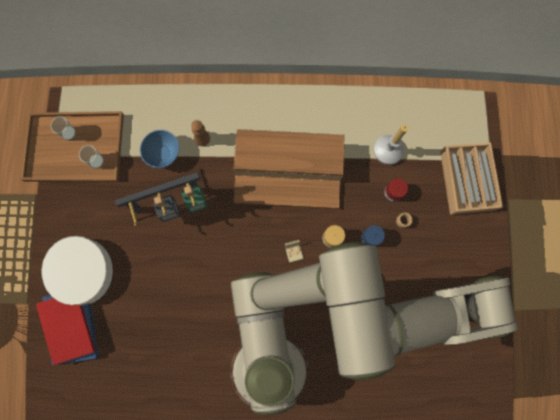

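View pics/scene0.png

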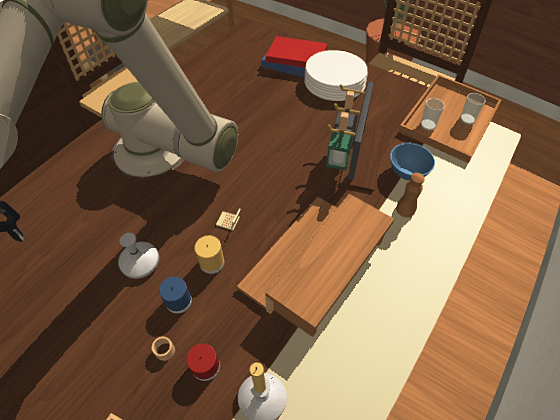

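Yellow (334,236), blue (373,235) and red (396,189) candles are on the table. The black lantern is on the middle hook (165,207) and the green one on the -y hook (194,195). Ivory and brass are absent. Next I'll measure the poses.

```bash
cat >> h.py <<'E'
np.set_printoptions(precision=4,suppress=True)
H=dict(candle_yellow=.08,candle_red=.065,candle_blue=.07)
def cloud(cams=("top","scene")):
    return {c:(lambda im:(im,pts(im,np.ones(im["depth"].shape,bool))))(env.get_image(c)) for c in cams}
def rect(p):
    (c,s,a)=cv2.minAreaRect((p[:,:2]*1000).astype(np.float32)); return np.array(c),np.array(s),a
def candles(z0=0,cams=("top","scene"),names=H):
    """top-disc centre of each candle, from each camera"""
    for cam in cams:
        im=env.get_image(cam)
        for n in names:
            h=H[n]
            for R in env.regions_of(cam,n)[:1]:
                p=pts(im,cv2.dilate(R["pixels"].astype(np.uint8),np.ones((3,3)))>0)
                t=p[abs(p[:,2]-z0-h)<.006]
                if len(t)<20: print(cam,n,"few",len(t),np.median(p,0)); continue
                c,r=cv2.minEnclosingCircle((t[:,:2]*1000).astype(np.float32))
                print(cam,n,round(R["score"],2),"circle",np.array(c),round(r,1),"mean",t.mean(0)*1000,len(t))
def lanterns(z0,cams=("top","scene"),names=("lantern_black","lantern_green")):
    for cam in cams:
        im=env.get_image(cam)
        for n in names:
            for R in env.regions_of(cam,n)[:1]:
                p=pts(im,R["pixels"])
                t=p[abs(p[:,2]-z0-.172)<.006]; b=p[abs(p[:,2]-z0-.08)<.006]
                print(cam,n,round(R["score"],2),"grip top",t.mean(0)*1000 if len(t) else None,len(t),"roof",rect(b) if len(b)>8 else len(b))
E
python3 - <<'E'
from h import *
for cam in ["top","scene"]:
    im=env.get_image(cam)
    m=env.regions_of(cam,"shelf")[0]["pixels"].astype(np.uint8)
    p=pts(im,cv2.dilate(m,np.ones((3,3)))>0)
    for z in (.1,.02):
        q=p[abs(p[:,2]-z)<.007]; print(cam,"shelf",z,len(q),rect(q),np.median(q[:,2]))
    m=env.regions_of(cam,"stand")[0]["pixels"].astype(np.uint8)
    p=pts(im,cv2.dilate(m,np.ones((3,3)))>0)
    q=p[abs(p[:,2]-.18)<.006]; print(cam,"bar",len(q),rect(q),q[:,:2].mean(0))
    print(cv2.fitLine((q[:,:2]*1000).astype(np.float32),cv2.DIST_HUBER,0,.01,.01).T)
candles(); lanterns(.054)
E
```

```text
top shelf 0.1 4191 (array([677.438 , -53.4119]), array([341.8556, 133.8309]), 87.59915924072266) 0.0993641740787452
top shelf 0.02 2777 (array([567.9565, -46.7609]), array([344.5214,  94.5545]), 87.77001953125) 0.019455307721153003
top bar 563 (array([502.1505, 324.1223]), array([ 93.3772, 260.5327]), 19.080522537231445) [0.5319 0.3327]
[[  0.3372  -0.9414 535.6823 332.877 ]]
scene shelf 0.1 7482 (array([680.5876, -55.4497]), array([341.1443, 130.9155]), 87.28858947753906) 0.10046317310929931
scene shelf 0.02 3154 (array([631.0732, -53.2546]), array([341.9762, 211.348 ]), 87.57231903076172) 0.020297526676499256
scene bar 439 (array([505.0752, 321.5696]), array([ 92.841 , 259.9803]), 19.20137596130371) [0.5398 0.3216]
[[  0.335   -0.9422 543.8368 321.2247]]
top candle_yellow 0.84 circle [ 418.8525 -193.7781] 31.0 mean [ 418.0921 -193.6592   79.087 ] 284
top candle_red 0.55 circle [ 574.0558 -399.4377] 32.2 mean [ 572.4398 -399.1551   64.1135] 244
top candle_blue 0.75 circle [ 422.7656 -319.7782] 30.3 mean [ 421.7128 -319.0819   69.683 ] 254
scene candle_yellow 0.58 circle [ 421.9115 -195.497 ] 31.9 mean [ 423.6311 -198.174    80.3504] 477
scene candle_red 0.59 circle [ 577.5958 -403.3777] 31.5 mean [ 577.9561 -403.515    65.4556] 705
scene candle_blue 0.86 circle [ 423.8354 -321.9709] 31.8 mean [ 426.2608 -322.8326   70.3025] 547
top lantern_black 0.69 grip top [492.4752 320.9184 225.4383] 43 roof (array([493.4684, 320.9008]), array([58.7697, 57.6548]), 19.556779861450195)
top lantern_green 0.78 grip top [522.5654 235.6091 225.4473] 43 roof (array([524.5175, 235.5691]), array([58.3468, 57.0079]), 20.691144943237305)
scene lantern_black 0.86 grip top [498.2245 316.7294 225.1701] 44 roof (array([496.5778, 318.9903]), array([57.585 , 60.8398]), 20.81011390686035)
scene lantern_green 0.82 grip top [527.8524 231.9487 224.8934] 44 roof (array([522.7076, 249.1512]), array([54.8276, 94.1812]), 19.434629440307617)
```

```bash
cat >> h.py <<'E'
def go(x,y,z,xang):
    """tool-axis jog (cm, deg) to world TCP x,y,z (mm), tool pointing down with its x axis at xang degrees"""
    s=env.observe(); R=np.array(s["tool_rot"]); p=np.array(s["position"])
    a=np.radians(xang); G=np.array([[np.cos(a),np.sin(a),0],[np.sin(a),-np.cos(a),0],[0,0,-1]])
    rv=np.degrees(cv2.Rodrigues(R.T@G)[0].ravel())
    print("t",s["time_s"],"p",p*1000,"w",s["grip_width"],"->",R.T@(np.array([x,y,z])/1000-p)*100,rv)
E
python3 -c "
from h import *
go(420.4,-194.6,150,87.5)"
```

```text
t 2.6 p [ 201.8383 -511.606   231.323 ] w 0.08523212776782586 -> [ 31.9645 -21.4683   8.1326] [  0.0001  -0.0004 -65.9711]
```

Emit:
jog_arm:
  targets:
    - [32,-21.5,6,0,0,-66]
    - [32,-21.5,6,0,0,-66]
    - [32,-21.5,6,0,0,-66]
    - [32,-21.5,6,0,0,-66]
    - [32,-21.5,6,0,0,-66]
    - [32,-21.5,6,0,0,-66]
    - [32,-21.5,6,0,0,-66]
    - [32,-21.5,6,0,0,-66]
  hand: 1
  newtons: 40

```text
time_s: 3.27
position: [0.3895, -0.2386, 0.18]
tool_rot: [[0.188, 0.982, 0.0], [0.982, -0.188, -0.0], [-0.0, 0.001, -1.0]]
ft_force: [0.6, -0.7, 0.9]
grip_width: 0.0856
gripper_force: 0.0
```

```bash
python3 -c "
from h import *
go(420.4,-194.6,150,87.5)"
```

```text
t 3.2667 p [ 389.4917 -238.6297  180.0218] w 0.08561074825114298 -> [4.9066 2.2061 3.0017] [ 0.0291  0.0213 -8.3388]
```

Emit:
jog_arm:
  targets:
    - [4,1.8,2.5,0,0,-5]
    - [4,1.8,2.5,0,0,-5]
    - [4,1.8,2.5,0,0,-5]
    - [4,1.8,2.5,0,0,-5]
    - [4,1.8,2.5,0,0,-5]
    - [4,1.8,2.5,0,0,-5]

```text
time_s: 3.77
position: [0.4138, -0.2061, 0.1557]
tool_rot: [[0.11, 0.994, 0.001], [0.994, -0.11, -0.001], [-0.001, 0.001, -1.0]]
ft_force: [0.0, -0.2, 0.6]
grip_width: 0.0855
gripper_force: 0.0
```

```bash
python3 -c "
from h import *
candles(names=['candle_yellow'])
go(420.4,-194.6,22,87.5)"
```

```text
top candle_yellow few 16 [0.5375 0.3419 0.0191]
scene candle_yellow 0.67 circle [ 422.4079 -197.1462] 31.4 mean [ 425.1389 -200.0117   80.4338] 440
t 3.9667 p [ 413.9127 -205.363   155.3531] w 0.08501558802328175 -> [ 1.1454  0.5212 13.3351] [ 0.0264  0.0213 -3.758 ]
```

Emit:
jog_arm:
  targets:
    - [1.2,0.5,0,0,0,-4]
    - [1.2,0.5,3,0,0,-4]
    - [1.2,0.5,6,0,0,-4]
    - [1.2,0.5,9,0,0,-4]
    - [1.2,0.5,11.5,0,0,-4]
    - [1.2,0.5,13.2,0,0,-4]
    - [1.2,0.5,13.2,0,0,-4]
    - [1.2,0.5,13.2,0,0,-4]

```text
time_s: 4.63
position: [0.4203, -0.1935, 0.0231]
tool_rot: [[0.038, 0.999, -0.001], [0.999, -0.038, 0.001], [0.001, -0.001, -1.0]]
ft_force: [-0.4, -0.4, 0.0]
grip_width: 0.0852
gripper_force: 0.0
```

Emit:
jog_arm:
  targets:
    - [0,0,0,0,0,0]
    - [0,0,0,0,0,0]
    - [0,0,0,0,0,0]
    - [0,0,0,0,0,0]
    - [0,0,0,0,0,0]
    - [0,0,0,0,0,0]
    - [0,0,0,0,0,0]
    - [0,0,0,0,0,0]
  hand: 0

```text
time_s: 5.3
position: [0.4212, -0.1938, 0.0246]
tool_rot: [[0.038, 0.999, 0.003], [0.999, -0.038, -0.002], [-0.002, 0.003, -1.0]]
ft_force: [-0.7, 0.9, 5.3]
grip_width: 0.0615
gripper_force: 37.7
```

```bash
python3 -c "
from h import *
go(420.4,-194.6,230,87.5)
go(682.5,20.9,230,87.5)"
```

```text
t 5.3 p [ 421.1654 -193.8175   24.5937] w 0.061521766332873117 -> [ -0.1215  -0.0184 -20.5406] [0.1539 0.1122 0.3232]
t 5.3 p [ 421.1654 -193.8175   24.5937] w 0.061521766332873117 -> [ 22.4085  25.3541 -20.5168] [0.1539 0.1122 0.3232]
```

Emit:
jog_arm:
  targets:
    - [0,0,-4,0,0,0]
    - [0,0,-8,0,0,0]
    - [0,0,-12,0,0,0]
    - [1,1,-16,0,0,0]
    - [3,3,-19,0,0,0]
    - [5.5,6,-20.5,0,0,0]
    - [8,9,-20.5,0,0,0]
    - [10.5,12,-20.5,0,0,0]

```text
time_s: 5.97
position: [0.5454, -0.0915, 0.2304]
tool_rot: [[0.038, 0.999, 0.003], [0.999, -0.038, -0.001], [-0.001, 0.004, -1.0]]
ft_force: [1.6, -1.5, -3.3]
grip_width: 0.0609
gripper_force: 42.4
```

Emit:
jog_arm:
  targets:
    - [2.5,3,0,0,0,0]
    - [5,6,0,0,0,0]
    - [7.5,8.8,0,0,0,0]
    - [9.5,11,0,0,0,0]
    - [11.2,12.6,0,0,0,0]
    - [11.9,13.3,0,0,0,0]
    - [11.9,13.3,0,0,0,0]
    - [11.9,13.3,0,0,0,0]

```text
time_s: 6.63
position: [0.6814, 0.0212, 0.228]
tool_rot: [[0.037, 0.999, -0.001], [0.999, -0.037, -0.0], [-0.0, -0.001, -1.0]]
ft_force: [-0.7, -0.1, -2.8]
grip_width: 0.0613
gripper_force: 42.4
```

```bash
python3 -c "
from h import *
candles(.208,names=['candle_yellow'])
go(682.5,20.9,126,87.5)"
```

```text
scene candle_yellow 0.6 circle [682.1964   7.4257] 29.3 mean [680.647    5.3569 284.1803] 315
t 6.8333 p [681.188   20.1883 228.6199] w 0.06102094273930635 -> [ 0.0776  0.1259 10.262 ] [0.0133 0.0078 0.2675]
```

Emit:
jog_arm:
  targets:
    - [0,0.1,3,0,0,0]
    - [0,0.1,6,0,0,0]
    - [0,0.1,8,0,0,0]
    - [0,0.1,9.5,0,0,0]
    - [0,0.1,10,0,0,0]
    - [0,0.1,10.2,0,0,0]
    - [0,0.1,10.3,0,0,0]
    - [0,0.1,10.3,0,0,0]

```text
time_s: 7.5
position: [0.6832, 0.0207, 0.1264]
tool_rot: [[0.038, 0.999, 0.002], [0.999, -0.038, -0.0], [-0.0, 0.002, -1.0]]
ft_force: [-0.1, 0.6, -2.0]
grip_width: 0.0614
gripper_force: 42.4
```

```bash
python3 -c "
from h import *
candles(.1,names=['candle_yellow'])
go(682.5,20.9,125,87.5);print(env.observe()['ft_force'])"
```

```text
top candle_yellow few 0 [ 0.6142 -0.1177  0.093 ]
scene candle_yellow 0.81 circle [685.3817   8.4781] 31.6 mean [683.5357   3.7735 181.0813] 304
t 7.7 p [683.0051  20.9226 125.9628] w 0.06145526154240875 -> [-0.0042 -0.0505  0.0962] [0.0843 0.0088 0.3286]
[ 0.52   -0.351  -2.4574]
```

Emit:
jog_arm:
  targets:
    - [0,0,0.1,0,0,0]
    - [0,0,0.2,0,0,0]
    - [0,0,0.2,0,0,0]
    - [0,0,0.2,0,0,0]

```text
time_s: 8.03
position: [0.683, 0.021, 0.1246]
tool_rot: [[0.038, 0.999, 0.002], [0.999, -0.038, -0.0], [-0.0, 0.002, -1.0]]
ft_force: [-1.7, -0.3, 4.4]
grip_width: 0.0612
gripper_force: 43.4
```

Emit:
jog_arm:
  targets:
    - [0,0,0,0,0,0]
    - [0,0,0,0,0,0]
    - [0,0,0,0,0,0]
    - [0,0,0,0,0,0]
    - [0,0,0,0,0,0]
    - [0,0,0,0,0,0]
  hand: 1

```text
time_s: 8.53
position: [0.6828, 0.021, 0.123]
tool_rot: [[0.038, 0.999, -0.0], [0.999, -0.038, 0.0], [0.0, -0.0, -1.0]]
ft_force: [-0.7, 0.0, 1.1]
grip_width: 0.0854
gripper_force: 0.0
```

Emit:
jog_arm:
  targets:
    - [0,0,-2,0,0,0]
    - [0,0,-5,0,0,0]
    - [0,0,-9,0,0,0]
    - [-3,-3,-10.5,0,0,0]
    - [-7,-4,-10.5,0,0,0]
    - [-11,-5,-10.5,0,0,0]
    - [-15,-6,-10.5,0,0,0]
    - [-19,-7,-10.5,0,0,0]

```text
time_s: 9.2
position: [0.605, -0.1668, 0.2284]
tool_rot: [[0.037, 0.999, 0.0], [0.999, -0.037, -0.0], [-0.0, 0.0, -1.0]]
ft_force: [0.8, 0.5, -1.3]
grip_width: 0.0855
gripper_force: 0.0
```

```bash
python3 -c "
from h import *
candles(.1,names=['candle_yellow'])
candles(0,names=['candle_blue','candle_red'])
go(423.3,-320.9,150,87.5)"
```

```text
top candle_yellow 0.72 circle [680.9415  20.8998] 31.4 mean [680.197   21.3147 179.5639] 309
scene candle_yellow 0.55 circle [684.5764  16.9661] 31.6 mean [685.1484  15.4514 179.8812] 513
top candle_blue 0.81 circle [ 422.6072 -319.9601] 30.2 mean [ 421.6165 -320.3192   69.7702] 247
top candle_red 0.63 circle [ 573.4096 -399.1104] 31.3 mean [ 572.8949 -398.9453   64.0638] 251
scene candle_blue 0.65 circle [ 424.6272 -320.811 ] 31.6 mean [ 426.3888 -322.8286   70.3572] 549
scene candle_red 0.73 circle [ 577.1329 -403.1579] 31.4 mean [ 577.9709 -403.5391   65.4771] 707
t 9.7 p [ 606.1969 -164.1541  228.0896] w 0.08515980223495269 -> [-16.3265 -17.711    7.8073] [ 0.0047 -0.0009  0.4256]
```

Emit:
jog_arm:
  targets:
    - [-3,-3,1,0,0,0]
    - [-6,-6,2,0,0,0]
    - [-9,-9,4,0,0,0]
    - [-12,-12,6,0,0,0]
    - [-14.5,-15.3,7.8,0,0,0]
    - [-16.3,-17.7,7.8,0,0,0]
    - [-16.3,-17.7,7.8,0,0,0]
    - [-16.3,-17.7,7.8,0,0,0]

```text
time_s: 10.37
position: [0.4216, -0.3223, 0.1498]
tool_rot: [[0.041, 0.999, -0.001], [0.999, -0.041, 0.001], [0.001, -0.001, -1.0]]
ft_force: [1.3, 0.6, 0.0]
grip_width: 0.0856
gripper_force: 0.0
```

```bash
python3 -c "
from h import *
go(423.3,-320.9,22,87.5)"
```

```text
t 10.3667 p [ 421.5946 -322.2863  149.8349] w 0.08558961485210109 -> [ 0.1383  0.1728 12.7835] [-0.0359 -0.032   0.1758]
```

Emit:
jog_arm:
  targets:
    - [0.1,0.2,3,0,0,0]
    - [0.1,0.2,6,0,0,0]
    - [0.1,0.2,9,0,0,0]
    - [0.1,0.2,11.5,0,0,0]
    - [0.1,0.2,12.6,0,0,0]
    - [0.1,0.2,12.8,0,0,0]
    - [0.1,0.2,12.8,0,0,0]

```text
time_s: 10.95
position: [0.4259, -0.3198, 0.022]
tool_rot: [[0.036, 0.999, 0.0], [0.999, -0.036, 0.0], [0.0, 0.0, -1.0]]
ft_force: [-0.5, 0.4, 0.5]
grip_width: 0.0856
gripper_force: 0.0
```

Emit:
jog_arm:
  targets:
    - [0,0,0,0,0,0]
    - [0,0,0,0,0,0]
    - [0,0,0,0,0,0]
    - [0,0,0,0,0,0]
    - [0,0,0,0,0,0]
    - [0,0,0,0,0,0]
    - [0,0,0,0,0,0]
    - [0,0,0,0,0,0]
  hand: 0

```text
time_s: 11.62
position: [0.4255, -0.3208, 0.0235]
tool_rot: [[0.038, 0.999, 0.002], [0.999, -0.038, -0.002], [-0.002, 0.002, -1.0]]
ft_force: [1.4, 1.8, 5.9]
grip_width: 0.0616
gripper_force: 43.0
```

```bash
python3 -c "
from h import *
go(679.2,-54.5,230,87.5)"
```

```text
t 11.6167 p [ 425.524  -320.7989   23.5046] w 0.06160515543640831 -> [ 27.5385  24.3828 -20.6441] [0.1168 0.0914 0.3293]
```

Emit:
jog_arm:
  targets:
    - [0,0,-4,0,0,0]
    - [0,0,-8,0,0,0]
    - [0,0,-12,0,0,0]
    - [1,1,-16,0,0,0]
    - [3.5,3,-19,0,0,0]
    - [6.5,5.5,-20.5,0,0,0]
    - [9.5,8.2,-20.5,0,0,0]
    - [12.5,10.9,-20.5,0,0,0]

```text
time_s: 12.28
position: [0.5395, -0.1984, 0.2292]
tool_rot: [[0.039, 0.999, 0.003], [0.999, -0.039, -0.002], [-0.002, 0.003, -1.0]]
ft_force: [1.3, -0.8, -3.2]
grip_width: 0.0611
gripper_force: 46.6
```

Emit:
jog_arm:
  targets:
    - [2.8,2.5,0,0,0,0]
    - [5.6,5,0,0,0,0]
    - [8.4,7.5,0,0,0,0]
    - [11,9.8,0,0,0,0]
    - [13.5,12,0,0,0,0]
    - [15,13.4,0,0,0,0]
    - [15,13.4,0,0,0,0]
    - [15,13.4,0,0,0,0]

```text
time_s: 12.95
position: [0.6782, -0.054, 0.2266]
tool_rot: [[0.036, 0.999, -0.001], [0.999, -0.036, 0.0], [0.0, -0.001, -1.0]]
ft_force: [0.6, -0.6, -4.4]
grip_width: 0.0608
gripper_force: 46.6
```

```bash
python3 -c "
from h import *
go(679.2,-54.5,123,87.5);candles(.1)"
```

```text
t 12.95 p [678.1569 -53.9594 226.6165] w 0.060804599031687806 -> [-0.0504  0.1155 10.3615] [-0.0517 -0.0009  0.4261]
top candle_red few 0 [ 0.5698 -0.3953  0.0603]
top candle_blue few 0 [ 0.4778 -0.4309  0.0066]
scene candle_yellow few 13 [ 0.7085 -0.0038  0.1318]
scene candle_red few 0 [ 0.5832 -0.4056  0.0643]
scene candle_blue few 0 [ 0.6822 -0.0763  0.2625]
```

Emit:
jog_arm:
  targets:
    - [-0.1,0.1,3,0,0,0]
    - [-0.1,0.1,6,0,0,0]
    - [-0.1,0.1,8,0,0,0]
    - [-0.1,0.1,9.5,0,0,0]
    - [-0.1,0.1,10,0,0,0]
    - [-0.1,0.1,10.3,0,0,0]
    - [-0.1,0.1,10.4,0,0,0]
    - [-0.1,0.1,10.4,0,0,0]

```text
time_s: 14.02
position: [0.6795, -0.0562, 0.1242]
tool_rot: [[0.038, 0.999, 0.002], [0.999, -0.038, -0.001], [-0.0, 0.002, -1.0]]
ft_force: [0.0, -0.2, -3.1]
grip_width: 0.0614
gripper_force: 47.0
```

Emit:
jog_arm:
  targets:
    - [0,0,0,0,0,0]
    - [0,0,0,0,0,0]

```text
time_s: 14.18
position: [0.6794, -0.0561, 0.124]
tool_rot: [[0.038, 0.999, 0.002], [0.999, -0.038, -0.0], [-0.0, 0.002, -1.0]]
ft_force: [-0.3, -0.0, -3.5]
grip_width: 0.0613
gripper_force: 47.0
```

```bash
python3 -c "
from h import *
candles(.1,cams=['scene'],names=['candle_yellow','candle_blue'])
go(679.2,-54.5,123,87.5)"
```

```text
scene candle_yellow 0.69 circle [704.8097  -1.99  ] 51.0 mean [703.2034  19.7806 179.7915] 146
scene candle_blue 0.96 circle [680.3497 -65.0734] 33.0 mean [679.5443 -69.9781 170.0233] 365
t 14.3333 p [679.2264 -56.032  123.6081] w 0.06081259474615503 -> [ 0.153  -0.0085  0.0608] [0.0532 0.0071 0.3279]
```

Emit:
jog_arm:
  targets:
    - [0.2,0,0,0,0,0]
    - [0.2,0,0.1,0,0,0]
    - [0.2,0,0.2,0,0,0]
    - [0.2,0,0.2,0,0,0]

```text
time_s: 14.67
position: [0.6794, -0.0541, 0.1235]
tool_rot: [[0.038, 0.999, 0.002], [0.999, -0.038, -0.001], [-0.001, 0.002, -1.0]]
ft_force: [-3.7, 0.2, 11.3]
grip_width: 0.061
gripper_force: 48.2
```

Emit:
jog_arm:
  targets:
    - [0,0,0,0,0,0]
    - [0,0,0,0,0,0]
    - [0,0,0,0,0,0]
    - [0,0,0,0,0,0]
    - [0,0,0,0,0,0]
    - [0,0,0,0,0,0]
  hand: 1

```text
time_s: 15.17
position: [0.6791, -0.054, 0.1209]
tool_rot: [[0.038, 0.999, -0.0], [0.999, -0.038, 0.0], [0.0, -0.0, -1.0]]
ft_force: [-0.1, -0.3, -0.7]
grip_width: 0.0853
gripper_force: 0.0
```

Emit:
jog_arm:
  targets:
    - [0,0,-2,0,0,0]
    - [0,0,-5,0,0,0]
    - [0,0,-9,0,0,0]
    - [-3,-1,-10.5,0,0,0]
    - [-7,-2,-10.5,0,0,0]
    - [-11,-3,-10.5,0,0,0]
    - [-15,-4,-10.5,0,0,0]
    - [-19,-5,-10.5,0,0,0]

```text
time_s: 15.83
position: [0.6211, -0.2436, 0.2262]
tool_rot: [[0.038, 0.999, 0.0], [0.999, -0.038, -0.0], [-0.0, 0.0, -1.0]]
ft_force: [0.1, -0.4, -0.8]
grip_width: 0.0852
gripper_force: 0.0
```

```bash
python3 -c "
from h import *
candles(.1,names=['candle_yellow','candle_blue'])
candles(0,names=['candle_red'])
go(575.4,-401.2,150,87.5)"
```

```text
top candle_yellow 0.58 circle [680.2112  21.4436] 31.3 mean [679.8926  21.0412 179.5299] 314
top candle_blue 0.95 circle [677.4421 -51.6584] 32.4 mean [676.8089 -52.7848 169.324 ] 309
scene candle_yellow 0.95 circle [683.4748  16.8732] 31.5 mean [685.1766  15.4124 179.851 ] 516
scene candle_blue 0.61 circle [532.2363 322.5934] 122.6 mean [508.4965 310.7658 169.2635] 228
top candle_red 0.92 circle [ 574.5298 -399.7675] 32.3 mean [ 573.4265 -399.301    64.6407] 262
scene candle_red 0.92 circle [ 577.6539 -403.3492] 31.9 mean [ 577.9578 -403.5601   65.4219] 708
t 16.3333 p [ 622.3653 -240.7261  226.1494] w 0.0854852914196894 -> [-16.2071  -4.1135   7.6139] [ 0.0044 -0.0025  0.4267]
```

Emit:
jog_arm:
  targets:
    - [-4,-1,1,0,0,0]
    - [-8,-2,3,0,0,0]
    - [-12,-3,5,0,0,0]
    - [-15,-4,7,0,0,0]
    - [-16.2,-4.1,7.6,0,0,0]
    - [-16.2,-4.1,7.6,0,0,0]
    - [-16.2,-4.1,7.6,0,0,0]

```text
time_s: 16.92
position: [0.5751, -0.402, 0.1498]
tool_rot: [[0.038, 0.999, -0.0], [0.999, -0.038, 0.001], [0.001, -0.0, -1.0]]
ft_force: [-0.4, 0.1, 1.2]
grip_width: 0.0854
gripper_force: 0.0
```

```bash
python3 -c "
from h import *
go(575.7,-401.2,20,87.5)"
```

```text
t 16.9167 p [ 575.1038 -401.9991  149.8253] w 0.08542202843235794 -> [ 0.0714  0.06   12.9826] [-0.0156 -0.0475  0.3072]
```

Emit:
jog_arm:
  targets:
    - [0.1,0,3,0,0,0]
    - [0.1,0,6,0,0,0]
    - [0.1,0,9,0,0,0]
    - [0.1,0,11.5,0,0,0]
    - [0.1,0,12.6,0,0,0]
    - [0.1,0,12.9,0,0,0]
    - [0.1,0,12.9,0,0,0]

```text
time_s: 17.5
position: [0.5759, -0.4006, 0.0221]
tool_rot: [[0.037, 0.999, 0.001], [0.999, -0.037, -0.001], [-0.001, 0.001, -1.0]]
ft_force: [-0.1, -0.2, 0.5]
grip_width: 0.0851
gripper_force: 0.0
```

Emit:
jog_arm:
  targets:
    - [0,0,0,0,0,0]
    - [0,0,0,0,0,0]
    - [0,0,0,0,0,0]
    - [0,0,0,0,0,0]
    - [0,0,0,0,0,0]
    - [0,0,0,0,0,0]
    - [0,0,0,0,0,0]
    - [0,0,0,0,0,0]
  hand: 0

```text
time_s: 18.17
position: [0.5758, -0.4018, 0.0235]
tool_rot: [[0.038, 0.999, 0.003], [0.999, -0.038, -0.002], [-0.002, 0.003, -1.0]]
ft_force: [0.1, 1.7, 6.6]
grip_width: 0.0609
gripper_force: 43.2
```

```bash
python3 -c "
from h import *
go(675.9,-129.3,230,87.5)"
```

```text
t 18.1667 p [ 575.8156 -401.7612   23.4561] w 0.06085671979604431 -> [ 27.5593   9.0354 -20.6875] [0.1783 0.1263 0.3332]
```

Emit:
jog_arm:
  targets:
    - [0,0,-4,0,0,0]
    - [0,0,-8,0,0,0]
    - [0,0,-12,0,0,0]
    - [1,0,-16,0,0,0]
    - [4,0.5,-19,0,0,0]
    - [8,1.5,-20.6,0,0,0]
    - [11.5,2.5,-20.6,0,0,0]
    - [15.2,4,-20.6,0,0,0]

```text
time_s: 18.83
position: [0.6205, -0.2496, 0.2294]
tool_rot: [[0.039, 0.999, 0.003], [0.999, -0.039, -0.002], [-0.002, 0.003, -1.0]]
ft_force: [0.6, -0.1, -3.8]
grip_width: 0.061
gripper_force: 45.9
```

Emit:
jog_arm:
  targets:
    - [3.8,1.2,0,0,0,0]
    - [7.2,2.8,0,0,0,0]
    - [10,4,0,0,0,0]
    - [12,5,0,0,0,0]
    - [12.3,5,0,0,0,0]
    - [12.3,5,0,0,0,0]
    - [12.3,5,0,0,0,0]

```text
time_s: 19.42
position: [0.6749, -0.1305, 0.2271]
tool_rot: [[0.038, 0.999, -0.0], [0.999, -0.038, -0.0], [-0.0, -0.0, -1.0]]
ft_force: [0.3, -0.7, -3.1]
grip_width: 0.0611
gripper_force: 45.9
```

```bash
python3 -c "
from h import *
go(675.9,-129.3,123,87.5)"
```

```text
t 19.4167 p [ 674.8619 -130.4707  227.1116] w 0.06111701067625045 -> [ 0.1246  0.1031 10.4111] [-0.0211  0.02    0.3089]
```

Emit:
jog_arm:
  targets:
    - [0.1,0.1,3,0,0,0]
    - [0.1,0.1,6,0,0,0]
    - [0.1,0.1,8,0,0,0]
    - [0.1,0.1,9.5,0,0,0]
    - [0.1,0.1,10.1,0,0,0]
    - [0.1,0.1,10.3,0,0,0]
    - [0.1,0.1,10.5,0,0,0]
    - [0.1,0.1,10.5,0,0,0]

```text
time_s: 20.08
position: [0.6764, -0.13, 0.1235]
tool_rot: [[0.039, 0.999, 0.002], [0.999, -0.039, -0.001], [-0.001, 0.002, -1.0]]
ft_force: [-1.7, -1.4, 1.1]
grip_width: 0.0611
gripper_force: 46.3
```

Emit:
jog_arm:
  targets:
    - [0,0,0,0,0,0]
    - [0,0,0,0,0,0]
    - [0,0,0,0,0,0]

```text
time_s: 20.33
position: [0.6765, -0.1298, 0.1235]
tool_rot: [[0.038, 0.999, 0.002], [0.999, -0.038, -0.002], [-0.002, 0.002, -1.0]]
ft_force: [-3.5, -3.8, 6.4]
grip_width: 0.0613
gripper_force: 46.9
```

Emit:
jog_arm:
  targets:
    - [0,0,0,0,0,0]
    - [0,0,0,0,0,0]
    - [0,0,0,0,0,0]
    - [0,0,0,0,0,0]
    - [0,0,0,0,0,0]
    - [0,0,0,0,0,0]
  hand: 1

```text
time_s: 20.83
position: [0.6763, -0.1288, 0.1219]
tool_rot: [[0.038, 0.999, -0.0], [0.999, -0.038, 0.0], [0.0, -0.0, -1.0]]
ft_force: [0.3, 0.7, 0.1]
grip_width: 0.0858
gripper_force: 0.0
```

Emit:
jog_arm:
  targets:
    - [0,0,-2,0,0,0]
    - [0,0,-6,0,0,0]
    - [0,0,-10,0,0,0]
    - [0,-3,-13,0,0,7]
    - [1,-7,-15,0,0,14]
    - [3,-11,-16,0,0,21]
    - [6,-14,-16,0,0,28]
    - [9,-17,-16,0,0,35]

```text
time_s: 21.5
position: [0.5147, -0.0392, 0.2829]
tool_rot: [[0.61, 0.792, 0.002], [0.792, -0.61, -0.001], [0.001, 0.002, -1.0]]
ft_force: [0.2, 0.4, -0.1]
grip_width: 0.0856
gripper_force: 0.0
```

```bash
python3 -c "
from h import *
candles(.1)
lanterns(.054)
go(525,234,280,19.5)"
```

```text
top candle_yellow 0.76 circle [681.814   23.3346] 30.4 mean [688.3427  30.2915 180.0522] 157
top candle_red 0.63 circle [ 675.2778 -128.6155] 30.7 mean [ 678.8466 -129.4882  164.5279] 234
top candle_blue 0.47 circle [684.2264 -55.623 ] 29.3 mean [689.8983 -57.1998 169.2324] 143
scene candle_yellow 0.92 circle [683.5214  16.956 ] 31.3 mean [685.1067  15.4567 179.9877] 509
scene candle_red 0.8 circle [ 678.1388 -131.2471] 31.3 mean [ 679.2502 -132.5045  165.1048] 635
scene candle_blue 0.79 circle [687.3539 -71.0045] 46.3 mean [682.5277 -59.0194 169.7902] 595
top lantern_black 0.92 grip top [493.5766 322.0181 225.2707] 47 roof (array([493.5233, 322.2847]), array([60.8202, 59.5029]), 18.69713592529297)
top lantern_green 0.7 grip top [523.7352 235.8939 225.5917] 48 roof (array([523.4333, 236.2529]), array([59.9597, 58.7962]), 20.00617218017578)
scene lantern_black 0.8 grip top [498.3507 316.9534 225.2456] 43 roof (array([497.1258, 318.4196]), array([59.5787, 60.1407]), 21.297758102416992)
scene lantern_green 0.96 grip top [528.0151 232.7159 224.8811] 44 roof (array([527.3843, 234.6086]), array([55.4279, 60.9877]), 19.16096305847168)
t 22.2 p [516.6338 -39.8604 281.7823] w 0.08550068494920918 -> [ 22.3234 -15.8858   0.1815] [-0.0176  0.0112 33.3137]
```

Emit:
jog_arm:
  targets:
    - [3.5,-2.5,0,0,0,7]
    - [7,-5,0,0,0,14]
    - [10.5,-7.5,0,0,0,21]
    - [14,-10,0,0,0,28]
    - [17.5,-12.5,0,0,0,33]
    - [20.5,-14.6,0,0,0,33]
    - [22.3,-15.9,0,0,0,33]
    - [22.3,-15.9,0,0,0,33]
  hand: 0.6

```text
time_s: 22.87
position: [0.5237, 0.2396, 0.2816]
tool_rot: [[0.939, 0.344, -0.0], [0.344, -0.939, 0.002], [0.0, -0.002, -1.0]]
ft_force: [1.1, 0.2, -0.5]
grip_width: 0.0513
gripper_force: 0.0
```

Emit:
jog_arm:
  targets:
    - [0,0,0,0,0,0]
    - [0,0,0,0,0,0]
    - [0,0,0,0,0,0]

```text
time_s: 23.12
position: [0.5247, 0.233, 0.282]
tool_rot: [[0.941, 0.338, -0.0], [0.338, -0.941, -0.0], [-0.0, 0.0, -1.0]]
ft_force: [0.2, 0.1, -0.8]
grip_width: 0.0509
gripper_force: 0.0
```

```bash
python3 -c "
from h import *
im=env.get_image('wrist');save(im,'w1')
for R in env.regions_of('wrist','lantern_green')[:1]:
    p=pts(im,R['pixels']);t=p[abs(p[:,2]-.226)<.006];print(R['score'],rect(t) if len(t)>5 else len(t), t.mean(0))
go(526,234.3,186,19.5)"
```

```text
0.85 (array([526.8421, 235.6349]), array([19.7293, 19.2779]), 20.314117431640625) [0.5277 0.2359 0.2256]
t 23.2167 p [524.771  232.8065 282.1529] w 0.0511318342423993 -> [ 0.165  -0.1005  9.6153] [ 0.0084 -0.0062  0.2165]
```

View pics/w1.png

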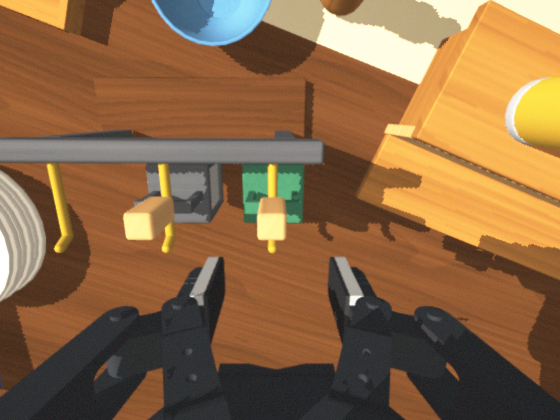

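The wrist picture shows green's grip at (272,215) between the finger planes (centre about column 280). Going down to grip it.

Emit:
jog_arm:
  targets:
    - [0.2,-0.2,0,0,0,0]
    - [0.2,-0.2,3,0,0,0]
    - [0.2,-0.2,6,0,0,0]
    - [0.2,-0.2,8.5,0,0,0]
    - [0.2,-0.2,9.6,0,0,0]
    - [0.2,-0.2,9.6,0,0,0]
    - [0.2,-0.2,9.6,0,0,0]

```text
time_s: 23.8
position: [0.526, 0.2363, 0.1862]
tool_rot: [[0.941, 0.338, -0.0], [0.338, -0.941, -0.0], [-0.0, -0.0, -1.0]]
ft_force: [-0.9, 0.0, 0.5]
grip_width: 0.0515
gripper_force: 0.0
```

Emit:
jog_arm:
  targets:
    - [0,0,0,0,0,0]
    - [0,0,0,0,0,0]
    - [0,0,0,0,0,0]
    - [0,0,0,0,0,0]
    - [0,0,0,0,0,0]
    - [0,0,0,0,0,0]
    - [0,0,0,0,0,0]
    - [0,0,0,0,0,0]
  hand: 0

```text
time_s: 24.47
position: [0.5262, 0.2366, 0.1871]
tool_rot: [[0.941, 0.339, 0.002], [0.339, -0.941, 0.0], [0.002, 0.001, -1.0]]
ft_force: [0.7, -1.5, 6.7]
grip_width: 0.0193
gripper_force: 41.4
```

```bash
python3 -c "
from h import *
go(526.3,235,206,19.5);s=env.observe();print(s['ft_force'],s['wrist_torque'])"
```

```text
t 24.4667 p [526.2299 236.6125 187.1475] w 0.01932275578284398 -> [-0.0438  0.1555 -1.8852] [ 0.0445 -0.1305  0.3258]
[ 0.6531 -1.4709  6.7156] [-0.3415  0.0029 -0.016 ]
```

Emit:
jog_arm:
  targets:
    - [0,0,-0.7,0,0,0]
    - [0,0,-1.4,0,0,0]
    - [0,0,-2.1,0,0,0]
    - [0,0,-2.1,0,0,0]
    - [0,0,-2.1,0,0,0]

```text
time_s: 24.88
position: [0.5258, 0.2368, 0.2073]
tool_rot: [[0.941, 0.339, 0.001], [0.339, -0.941, 0.0], [0.001, -0.0, -1.0]]
ft_force: [0.1, 0.5, -2.7]
grip_width: 0.0191
gripper_force: 40.3
```

```bash
python3 -c "
from h import *
lanterns(.0735)
im=env.get_image('scene');cv2.imwrite('pics/s2.png',cv2.resize(im['frame'][90:250,270:470,::-1],None,fx=3,fy=3))
print(env.observe()['position'])"
```

```text
scene lantern_black 0.81 grip top None 0 roof 0
scene lantern_green 0.89 grip top None 0 roof (array([528.1616, 233.8229]), array([54.4183, 59.6707]), 15.484859466552734)
[0.5256 0.2367 0.2068]
```

View pics/s2.png

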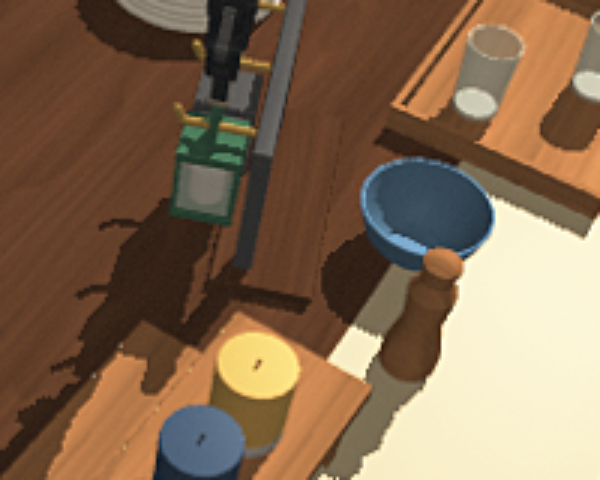

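The crop shows green gripped at (225,130), raised with its roof just under the hook. Sliding it outward now.

Emit:
jog_arm:
  targets:
    - [-1.5,0,0,0,0,0]
    - [-3,0,0,0,0,0]
    - [-5,0,0,0,0,0]
    - [-7,0,0,0,0,0]
    - [-9,0,0,0,0,0]
    - [-11,0,0,0,0,0]
    - [-11,0,0,0,0,0]
    - [-11,0,0,0,0,0]

```text
time_s: 25.9
position: [0.422, 0.1993, 0.2074]
tool_rot: [[0.941, 0.339, 0.001], [0.339, -0.941, 0.0], [0.001, 0.0, -1.0]]
ft_force: [0.9, -0.4, -2.8]
grip_width: 0.0194
gripper_force: 40.3
```

```bash
python3 -c "
from h import *
Lc=np.array([569.3,-48.8]);ey=np.array([.0436,.999])
for o in (-36,36):
    p=Lc+o*ey; print(p); go(*p,260,-2.5)
s=env.observe();print(s['ft_force'],s['q'])"
```

```text
[567.7304 -84.764 ]
t 25.9 p [421.9654 199.3379 207.4071] w 0.01939805266308893 -> [ 4.084  31.6702 -5.2526] [-0.004  -0.0501 22.3212]
[570.8696 -12.836 ]
t 25.9 p [421.9654 199.3379 207.4071] w 0.01939805266308893 -> [ 6.8183 25.01   -5.2509] [-0.004  -0.0501 22.3212]
[ 0.913  -0.4416 -2.7817] [10.7022 14.6626 89.3365  0.0023 75.951  80.8804]
```

Emit:
jog_arm:
  targets:
    - [0,3,-2,0,0,4]
    - [0.5,7,-4,0,0,9]
    - [1,11,-5.3,0,0,14]
    - [1.6,15,-5.3,0,0,18]
    - [2.2,19,-5.3,0,0,22.3]
    - [2.8,23,-5.3,0,0,22.3]
    - [3.4,27,-5.3,0,0,22.3]
    - [3.9,30,-5.3,0,0,22.3]

```text
time_s: 26.57
position: [0.5626, -0.073, 0.2595]
tool_rot: [[0.999, -0.045, 0.001], [-0.045, -0.999, -0.001], [0.001, 0.001, -1.0]]
ft_force: [0.5, -0.0, -3.0]
grip_width: 0.0192
gripper_force: 41.1
```

Emit:
jog_arm:
  targets:
    - [0.7,1.4,0,0,0,0]
    - [0.7,1.4,0,0,0,0]
    - [0.7,1.4,0,0,0,0]
    - [0.7,1.4,0,0,0,0]

```text
time_s: 26.9
position: [0.5669, -0.0829, 0.26]
tool_rot: [[0.999, -0.042, -0.0], [-0.042, -0.999, 0.001], [-0.0, -0.001, -1.0]]
ft_force: [-0.5, -0.5, -2.2]
grip_width: 0.0195
gripper_force: 41.0
```

```bash
python3 -c "
from h import *
lanterns(.127,names=['lantern_green'])
go(567.7,-84.8,156,-2.5)
s=env.observe();print(s['ft_force'])"
```

```text
top lantern_green 0.54 grip top None 0 roof (array([570.3783, -80.5741]), array([57.5262, 18.7011]), 80.24687957763672)
scene lantern_green 0.81 grip top [575.7329 -82.6795 297.679 ] 27 roof (array([568.7978, -83.8066]), array([60.0531, 58.0669]), 87.58405303955078)
t 27.1 p [566.8624 -82.8284 260.353 ] w 0.019275445519412925 -> [ 0.0874  0.1933 10.4353] [ 0.0013 -0.0246  0.1059]
[ 0.3468  0.253  -3.5998]
```

Emit:
jog_arm:
  targets:
    - [0.1,0.2,3,0,0,0]
    - [0.1,0.2,6,0,0,0]
    - [0.1,0.2,8.5,0,0,0]
    - [0.1,0.2,9.5,0,0,0]
    - [0.1,0.2,10,0,0,0]
    - [0.1,0.2,10.3,0,0,0]
    - [0.1,0.2,10.5,0,0,0]
    - [0.1,0.2,10.6,0,0,0]

```text
time_s: 27.77
position: [0.5686, -0.086, 0.1551]
tool_rot: [[0.999, -0.043, 0.002], [-0.043, -0.999, -0.001], [0.002, 0.001, -1.0]]
ft_force: [0.2, -0.1, -3.6]
grip_width: 0.0195
gripper_force: 41.0
```

Emit:
jog_arm:
  targets:
    - [0,0,0,0,0,0]
    - [0,0,0.1,0,0,0]
    - [0,0,0.1,0,0,0]

```text
time_s: 28.02
position: [0.5682, -0.086, 0.1535]
tool_rot: [[0.999, -0.043, 0.001], [-0.043, -0.999, -0.0], [0.001, 0.0, -1.0]]
ft_force: [-0.0, 0.1, -0.6]
grip_width: 0.0193
gripper_force: 41.3
```

Almost touching; another millimetre down, then open.

Emit:
jog_arm:
  targets:
    - [0,0.0,0.1,0,0,0]
    - [0,0,0.1,0,0,0]
    - [0,0,0.1,0,0,0]

```text
time_s: 28.27
position: [0.5683, -0.086, 0.1535]
tool_rot: [[0.999, -0.043, 0.002], [-0.043, -0.999, -0.001], [0.002, 0.001, -1.0]]
ft_force: [-1.7, 1.8, 5.8]
grip_width: 0.0196
gripper_force: 42.3
```

Emit:
jog_arm:
  targets:
    - [0,0,0,0,0,0]
    - [0,0,0,0,0,0]
    - [0,0,0,0,0,0]
    - [0,0,0,0,0,0]
    - [0,0,0,0,0,0]
  hand: 0.6

```text
time_s: 28.68
position: [0.568, -0.086, 0.152]
tool_rot: [[0.999, -0.043, 0.0], [-0.043, -0.999, -0.0], [0.0, 0.0, -1.0]]
ft_force: [-0.2, 0.2, -0.8]
grip_width: 0.0515
gripper_force: 0.0
```

Emit:
jog_arm:
  targets:
    - [0,0,-1,0,0,0]
    - [0,0,-4,0,0,0]
    - [0,0,-8,0,0,0]
    - [0,0,-11,0,0,-3]
    - [-1,-2,-13,0,0,-7]
    - [-1.8,-6,-13,0,0,-12]
    - [-2.5,-10,-13,0,0,-17]
    - [-3.2,-14,-13,0,0,-22]

```text
time_s: 29.35
position: [0.5415, 0.0566, 0.2833]
tool_rot: [[0.941, 0.337, 0.002], [0.337, -0.941, -0.0], [0.002, 0.001, -1.0]]
ft_force: [0.7, 0.0, 0.4]
grip_width: 0.0507
gripper_force: 0.0
```

```bash
python3 -c "
from h import *
lanterns(.02,names=['lantern_green'])
lanterns(.054,names=['lantern_black'])
candles(.1)
go(496,319.5,280,19.5)"
```

```text
top lantern_green 0.73 grip top [564.6741 -84.2698 191.2405] 38 roof (array([564.7228, -83.9979]), array([57.9974, 58.9368]), 87.40355682373047)
scene lantern_green 0.97 grip top [570.816  -88.9037 191.3525] 71 roof (array([ 577.3593, -102.8819]), array([87.1605, 76.4187]), 88.88709259033203)
scene lantern_black 0.95 grip top [498.9872 314.9319 225.2504] 30 roof (array([497.787 , 316.5972]), array([54.0293, 54.4272]), 19.167625427246094)
top candle_yellow 0.64 circle [675.0521 -53.7568] 30.0 mean [675.4095 -52.027  175.4025] 28
top candle_red 0.86 circle [ 674.1526 -128.0607] 31.8 mean [ 674.1427 -128.0858  164.6278] 303
top candle_blue 0.88 circle [676.8557 -53.0594] 31.2 mean [676.7567 -52.9815 169.5856] 307
scene candle_yellow 0.81 circle [683.7543  16.8281] 31.0 mean [685.1396  15.5739 179.964 ] 509
scene candle_red 0.96 circle [ 677.8752 -130.6733] 31.0 mean [ 679.1007 -132.4684  165.2311] 630
t 30.15 p [542.0728  55.1515 281.9844] w 0.05116753353267015 -> [  4.4858 -26.4557   0.1987] [-0.001   0.0023  0.0102]
```

Emit:
jog_arm:
  targets:
    - [0.7,-4,0,0,0,0]
    - [1.4,-8,0,0,0,0]
    - [2.1,-12,0,0,0,0]
    - [2.8,-16,0,0,0,0]
    - [3.4,-20,0,0,0,0]
    - [4,-24,0,0,0,0]
    - [4.5,-26.5,0,0,0,0]
    - [4.5,-26.5,0,0,0,0]

```text
time_s: 30.82
position: [0.4943, 0.3244, 0.2816]
tool_rot: [[0.941, 0.339, -0.001], [0.339, -0.941, 0.001], [-0.0, -0.001, -1.0]]
ft_force: [-0.6, -0.3, 0.1]
grip_width: 0.0514
gripper_force: 0.0
```

Emit:
jog_arm:
  targets:
    - [0,0,0,0,0,0]
    - [0,0,0,0,0,0]
    - [0,0,0,0,0,0]

```text
time_s: 31.07
position: [0.4963, 0.3191, 0.2821]
tool_rot: [[0.943, 0.333, 0.0], [0.333, -0.943, -0.0], [0.0, 0.0, -1.0]]
ft_force: [-0.5, 0.5, 0.7]
grip_width: 0.0512
gripper_force: 0.0
```

```bash
python3 -c "
from h import *
im=env.get_image('wrist')
for R in env.regions_of('wrist','lantern_black')[:1]:
    p=pts(im,R['pixels']);t=p[abs(p[:,2]-.226)<.006];print(R['score'],rect(t) if len(t)>5 else len(t), t.mean(0))
go(496,319.7,186,19.5)"
```

```text
0.56 (array([497.0294, 320.3712]), array([19.3515, 19.3085]), 19.119098663330078) [0.4978 0.3207 0.2256]
t 31.1667 p [496.3117 319.0418 282.1353] w 0.051270302398512935 -> [-0.0087 -0.0737  9.6135] [ 0.0075 -0.007  -0.0722]
```

Emit:
jog_arm:
  targets:
    - [0,-0.1,0,0,0,0]
    - [0,-0.1,3,0,0,0]
    - [0,-0.1,6,0,0,0]
    - [0,-0.1,8.5,0,0,0]
    - [0,-0.1,9.6,0,0,0]
    - [0,-0.1,9.6,0,0,0]
    - [0,-0.1,9.6,0,0,0]

```text
time_s: 31.75
position: [0.4958, 0.3208, 0.1863]
tool_rot: [[0.943, 0.334, -0.0], [0.334, -0.943, -0.0], [-0.0, -0.0, -1.0]]
ft_force: [0.6, -1.0, 1.1]
grip_width: 0.0511
gripper_force: 0.0
```

Emit:
jog_arm:
  targets:
    - [0,0,0,0,0,0]
    - [0,0,0,0,0,0]
    - [0,0,0,0,0,0]
    - [0,0,0,0,0,0]
    - [0,0,0,0,0,0]
    - [0,0,0,0,0,0]
    - [0,0,0,0,0,0]
    - [0,0,0,0,0,0]
  hand: 0

```text
time_s: 32.42
position: [0.4959, 0.3213, 0.1872]
tool_rot: [[0.942, 0.334, 0.002], [0.334, -0.942, 0.001], [0.002, -0.0, -1.0]]
ft_force: [-0.3, 0.4, 6.7]
grip_width: 0.0192
gripper_force: 41.2
```

Emit:
jog_arm:
  targets:
    - [0,0,-0.7,0,0,0]
    - [0,0,-1.4,0,0,0]
    - [0,0,-2.1,0,0,0]
    - [0,0,-2.1,0,0,0]
    - [0,0,-2.1,0,0,0]

```text
time_s: 32.83
position: [0.4956, 0.3211, 0.2073]
tool_rot: [[0.942, 0.334, 0.001], [0.334, -0.942, 0.0], [0.001, -0.0, -1.0]]
ft_force: [0.1, -0.3, -3.8]
grip_width: 0.0198
gripper_force: 40.2
```

Emit:
jog_arm:
  targets:
    - [-1.5,0,0,0,0,0]
    - [-3,0,0,0,0,0]
    - [-5,0,0,0,0,0]
    - [-7,0,0,0,0,0]
    - [-9,0,0,0,0,0]
    - [-11,0,0,0,0,0]
    - [-11,0,0,0,0,0]
    - [-11,0,0,0,0,0]

```text
time_s: 33.5
position: [0.3914, 0.2842, 0.2071]
tool_rot: [[0.942, 0.334, 0.0], [0.334, -0.942, 0.0], [0.0, 0.0, -1.0]]
ft_force: [0.0, -0.0, -3.0]
grip_width: 0.0194
gripper_force: 40.2
```

```bash
python3 -c "
from h import *
go(570.9,-13.5,260,-2.5)
s=env.observe();print(s['ft_force'])"
```

```text
t 33.5 p [391.4088 284.2228 207.1261] w 0.01939885649167991 -> [ 6.9574 34.0613 -5.2853] [-0.0002 -0.0095 22.0418]
[ 0.0189 -0.0311 -3.0063]
```

Emit:
jog_arm:
  targets:
    - [0,4,-2,0,0,0]
    - [0,8,-4,0,0,0]
    - [0,12,-5.3,0,0,4]
    - [0.5,16,-5.3,0,0,9]
    - [1.5,20,-5.3,0,0,14]
    - [2.8,24,-5.3,0,0,19]
    - [4.2,27.6,-5.3,0,0,22]
    - [5.5,31,-5.3,0,0,22]

```text
time_s: 34.17
position: [0.5492, 0.0078, 0.2597]
tool_rot: [[0.999, -0.047, 0.0], [-0.047, -0.999, -0.0], [0.0, 0.0, -1.0]]
ft_force: [0.4, 0.5, -3.1]
grip_width: 0.0197
gripper_force: 41.0
```

Emit:
jog_arm:
  targets:
    - [0.2,3,0,0,0,0]
    - [0.2,3.3,0,0,0,0]
    - [0.2,3.3,0,0,0,0]
    - [0.2,3.3,0,0,0,0]

```text
time_s: 34.5
position: [0.5481, -0.0224, 0.2597]
tool_rot: [[0.999, -0.044, -0.0], [-0.044, -0.999, 0.0], [-0.0, -0.0, -1.0]]
ft_force: [0.1, 0.2, -3.8]
grip_width: 0.0196
gripper_force: 41.1
```

```bash
python3 -c "
from h import *
lanterns(.127,names=['lantern_black'])
lanterns(.02,names=['lantern_green'])
go(570.9,-13.5,154,-2.5)
s=env.observe();print(s['ft_force'])"
```

```text
top lantern_black 0.59 grip top None 0 roof (array([542.433, -28.746]), array([32.5355, 11.9288]), 80.82669067382812)
scene lantern_black 0.8 grip top [557.558  -21.6031 296.9931] 18 roof (array([550.4803, -24.2574]), array([56.7949, 57.6062]), 88.41627502441406)
top lantern_green 0.51 grip top [561.8627 -89.4109 190.5057] 19 roof (array([564.0801, -84.8773]), array([58.2075, 55.8761]), 0.5588404536247253)
scene lantern_green 0.94 grip top [570.6349 -88.8048 191.2173] 78 roof (array([572.806 , -97.6453]), array([66.4544, 76.0123]), 11.778093338012695)
t 34.9 p [547.8565 -22.0475 260.1265] w 0.019484078934721667 -> [ 2.2635 -0.9519 10.6132] [ 0.0009 -0.0139  0.0699]
[ 0.0052 -0.3191 -3.1295]
```

Emit:
jog_arm:
  targets:
    - [2.3,-0.9,0,0,0,0]
    - [2.3,-0.9,3,0,0,0]
    - [2.3,-0.9,6,0,0,0]
    - [2.3,-0.9,8.5,0,0,0]
    - [2.3,-0.9,9.5,0,0,0]
    - [2.3,-0.9,10.2,0,0,0]
    - [2.3,-0.9,10.5,0,0,0]
    - [2.3,-0.9,10.6,0,0,0]

```text
time_s: 35.57
position: [0.5718, -0.0146, 0.1548]
tool_rot: [[0.999, -0.043, 0.002], [-0.043, -0.999, -0.0], [0.002, 0.0, -1.0]]
ft_force: [-0.4, -0.1, -3.1]
grip_width: 0.0197
gripper_force: 41.0
```

```bash
python3 -c "
from h import *
go(570.9,-13.5,153,-2.5)
s=env.observe();print(s['ft_force'])"
```

```text
t 35.5667 p [571.7636 -14.633  154.7793] w 0.01968997796928702 -> [-0.0914 -0.1095  0.1778] [ 0.016  -0.0872  0.0283]
[-0.4156 -0.1364 -3.1163]
```

Emit:
jog_arm:
  targets:
    - [-0.1,0,0,0,0,0]
    - [-0.1,0,0.1,0,0,0]
    - [-0.1,0,0.2,0,0,0]
    - [-0.1,0,0.2,0,0,0]

```text
time_s: 35.9
position: [0.571, -0.0146, 0.1537]
tool_rot: [[0.999, -0.043, 0.003], [-0.043, -0.999, -0.001], [0.003, 0.0, -1.0]]
ft_force: [-0.0, 0.8, 3.9]
grip_width: 0.0194
gripper_force: 42.1
```

Down. I'll release, back off, then check.

Emit:
jog_arm:
  targets:
    - [0,0,0,0,0,0]
    - [0,0,0,0,0,0]
    - [0,0,0,0,0,0]
    - [0,0,0,0,0,0]
    - [0,0,0,0,0,0]
  hand: 0.6

```text
time_s: 36.32
position: [0.5703, -0.0145, 0.152]
tool_rot: [[0.999, -0.043, 0.0], [-0.043, -0.999, -0.0], [0.0, 0.0, -1.0]]
ft_force: [0.2, -0.3, -0.8]
grip_width: 0.0511
gripper_force: 0.0
```

Emit:
jog_arm:
  targets:
    - [0,0,-1,0,0,0]
    - [0,0,-4,0,0,0]
    - [0,0,-8,0,0,0]
    - [0,0,-12,0,0,0]
    - [-4,0,-14,0,0,0]
    - [-8,0,-14,0,0,0]
    - [-12,-2,-14,0,0,0]
    - [-16,-4,-14,0,0,0]

```text
time_s: 36.98
position: [0.4165, 0.029, 0.2928]
tool_rot: [[0.999, -0.045, 0.001], [-0.045, -0.999, -0.0], [0.001, 0.0, -1.0]]
ft_force: [-0.0, 0.8, -0.2]
grip_width: 0.0512
gripper_force: 0.0
```

```bash
python3 -c "
from h import *
lanterns(.02)
candles(.1)
for c in ('scene','top'):
    im=env.get_image(c);save(im,c+'9')"
```

```text
top lantern_black 0.71 grip top [567.8147 -13.2879 191.3112] 44 roof (array([573.8212, -12.3275]), array([48.664 , 52.3879]), 0.41918107867240906)
top lantern_green 0.79 grip top [563.0725 -84.3315 190.3693] 36 roof (array([564.4896, -83.7356]), array([57.68  , 57.6392]), 87.65861511230469)
scene lantern_black 0.97 grip top [575.5957 -19.2769 190.9443] 60 roof (array([579.6948, -34.0731]), array([61.3263, 92.4805]), 10.598959922790527)
scene lantern_green 0.58 grip top [570.6531 -88.727  191.3621] 82 roof (array([ 572.6037, -106.9097]), array([67.0486, 94.9128]), 9.328542709350586)
top candle_yellow 0.76 circle [679.6883  21.4183] 32.2 mean [680.4436  20.266  179.7483] 306
top candle_red 0.87 circle [ 673.8517 -128.6531] 31.3 mean [ 674.1019 -128.3821  164.5295] 304
top candle_blue 0.83 circle [677.3188 -52.7783] 31.5 mean [676.7763 -52.8917 169.5081] 311
scene candle_yellow 0.78 circle [684.9049  17.1358] 31.5 mean [685.2513  15.4583 179.9466] 515
scene candle_red 0.93 circle [ 677.895  -130.6766] 31.0 mean [ 679.0898 -132.3141  165.1298] 627
scene candle_blue 0.62 circle [683.7731 -71.8195] 47.0 mean [682.3331 -59.2998 169.7415] 602
```

View pics/scene9.png

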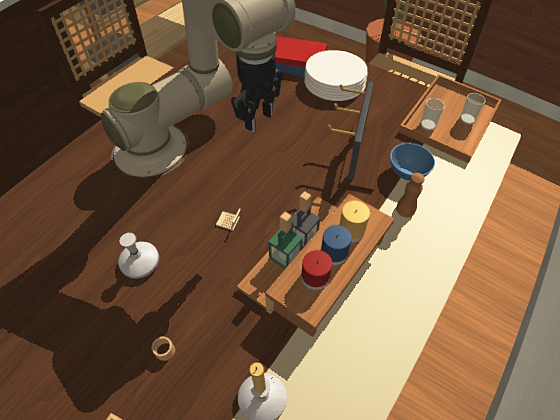

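View pics/top9.png

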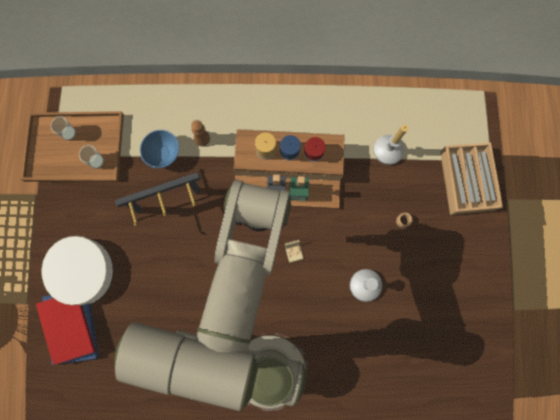

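Both pictures show the yellow, blue and red candles upright in one row on the upper step (scene: 355,218; 337,242; 317,266). The two lanterns stand upright and squared on the lower step (scene: 286,245 and 305,222). The hooks are empty, no ivory candle or brass lantern shows up, and the other tableware is where it was.

```bash
python3 -c "
from rig import env
print(env.close_job())"
```

```text
the job is handed in; nothing more can be done
None
```

The job is handed in: the yellow, blue and red candles are in a row on the upper step, and the green and black lanterns are squared up on the lower step, all upright with gaps of about 12–14 mm by my camera measurements; no judging result was shown.

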